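Index the dish turntable one station and photograph the next dish

TASK

Bring the next petri dish under the camera and photograph it: with a fingertip press the red indexing plunger all the way in, keep it in while you swing the turntable one station clockwise (seen from above), and let the plunger spring up into that next hole. Then press the blue camera release fully and take the hand away. Only press and push: do not touch or lift the dishes, do not press the release before the table is locked at the new station, and leave the other things on the bench where they are.

Things in the scene. Friction and masses are not known exactly. Their poses are not given: they have to be found in the camera images.
- table_axis (a point): fixed point on the turntable's vertical axis, at the level of its top, 58 mm above the bench. Turntable: black disc, 200 mm across, on a fixed blue-grey drum 268 mm across and 48 mm high with a steel index plate; it can turn all round. A black lever, 34 mm wide, reaches out from the disc over the plate and carries the red plunger
- lens_spot (a point): fixed point below the camera lens, 58 mm above the bench, 64 mm from the axis: a dish in position is centred here. From table_axis to here is the stand's +x; on that side, 150 mm from the axis, a column 275 mm high carries the camera, whose ring light (82 mm across) hangs 157 mm above the bench
- turntable (a joint): angle of the table, rad, growing clockwise seen from above. Six holes 60 degrees apart lock it: it starts in one at 0, the next clockwise is at +1.047; play in a hole 0.006 rad. Friction 0.06 N m; it stays where it is left. Counted counter-clockwise from the stand's +x, the lever points to 210 degrees at the start and to 150 degrees at the next hole
- plunger (a joint): how far the plunger is in, m: 0 up (pin 8 mm deep in a hole, table locked), 0.010 fully in. The pin enters the holes from below, so pressing frees it: clear of the plate beyond 0.0085. Its spring pushes up with 4 N at first, 9 N fully in. Let go between two holes it stays at about 0.008, rubs along under the plate and snaps up by itself at the next hole
- plunger_top (a point): centre of the top of the plunger's red mushroom head, moving with it: head 36 mm across, its top 92 mm above the bench when up, 82 mm when fully in, 118 mm from the table's axis. A fingertip pressing on it carries the table round by friction
- shutter (a joint): how far the blue camera release is pressed, m: 0 up, 0.006 fully in; it springs back, 2.5 N at first, 5.5 N fully in
- shutter_top (a point): centre of the top of the blue round push button of the camera release, 40 mm across, top 46 mm above the bench when up; it sits in a light grey box of 78 x 92 mm, 30 mm high, fixed to the bench left or right of the stand
- dish_0: petri dish with lid, pale cream, 59 mm across, 15 mm high, origin under its centre; loose between three 7 mm high locating pins on the turntable, centre 64 mm from the table's axis. It stands under the lens at the start
- dish_1: petri dish with lid, pale cream, 59 mm across, 15 mm high, origin under its centre; loose between three 7 mm high locating pins on the turntable, centre 64 mm from the table's axis. It starts 60 degrees counter-clockwise of the lens; it is the next one to come under the lens
- dish_2: petri dish with lid, pale cream, 59 mm across, 15 mm high, origin under its centre; loose between three 7 mm high locating pins on the turntable, centre 64 mm from the table's axis. It starts 120 degrees counter-clockwise of the lens
- dish_3: petri dish with lid, pale cream, 59 mm across, 15 mm high, origin under its centre; loose between three 7 mm high locating pins on the turntable, centre 64 mm from the table's axis. It starts 180 degrees counter-clockwise of the lens
- dish_4: petri dish with lid, pale cream, 59 mm across, 15 mm high, origin under its centre; loose between three 7 mm high locating pins on the turntable, centre 64 mm from the table's axis. It starts 240 degrees counter-clockwise of the lens
- dish_5: petri dish with lid, pale cream, 59 mm across, 15 mm high, origin under its centre; loose between three 7 mm high locating pins on the turntable, centre 64 mm from the table's axis. It starts 300 degrees counter-clockwise of the lens
- freezer_box: bystander: pale grey card box with lid, 75 x 75 mm, 43 mm high, origin under its centre
- bottle_small: bystander: white bottle with blue cap, 58 mm across, 110 mm high, origin under its centre
- bottle_large: bystander: white bottle with blue cap, 70 mm across, 140 mm high, origin under its centre
- forceps: bystander: steel forceps lying flat in front of the stand, 132 x 14 mm, 10 mm high, origin under its centre, long side along its own y
Not all that is in view belongs to the job. What is shaped like the part that bears shutter but purple or yellow is not meant.

How it is judged:
By the outcome, as a careful person would: the job done as asked, in the order asked, and still so for the second after the job is handed in, with the robot touching nothing.
It also fails if it takes over 48 s, if anything falls off the work surface, if the arm or the gripper's body presses on something with over 40 N, if the wrist force passes 120 N, or if a joint passes its speed limit or range.

ROBOT

A 6-joint arm with a two-finger parallel gripper is mounted at the origin on a cart in front of the work surface, level with it; the furniture and walls round the work are solid. World frame = base frame: x ahead of the robot, y to its left, z up, the work surface at z = 0. Lengths are in mm, angles in rad, forces in N, time in s.
With the tool pointing down it reaches from about 300 to 775 mm from the base axis. Payload 14.6 kg.
Tool frame: the origin (TCP) lies between the finger pads; the fingertips stand manip.tip_reach ahead of it and the grasp point (between the pads) lies 5 mm behind it (manip.tip_reach is the distance from the TCP to the fingertips, in mm); z points along the fingers, y is the line along which they close (so a half turn about z gives the same grasp; the last joint's range is limited). The gripper opens to 94 mm and grips with 3 to 60 N. Pads are 16 mm wide; open, the fingers measure 119 mm over their backs; the gripper's body (75 mm by 177 mm) begins 78 mm behind the grasp point.
Start: joints at [1.271, 0.3, 1.521, -0, 1.321, -0.067], TCP at [126.885, 535.154, 219.446] pointing down, gripper open.
Joint ranges: [-3.03, 3.03], [-0.79, 2.21], [0.23, 2.52], [-1.04, 4.18], [0, 3.07], [-2.55, 2.55]. Speed limits (rad/s): [2.22, 2.22, 2.57, 3.14, 3.14, 3.14].

INTERFACE

Orientations are given as [roll, pitch, yaw] about the fixed x, y, z axes, in that order (R = Rz(yaw) Ry(pitch) Rx(roll)).
In Python, from cell import manip gives the robot as it stands. The module is installed in compiled form; this text tells all that it offers.
- The arm moves only by the shell command python3 -m creep 'ROWS' [FORCE]. ROWS is JSON, a list of rows, each a list of 3 entries, a list of its own where there are three numbers: the opening, from -1 (shut) to 1 (fully open), then the shift along the tool's x, y, z in cm, then the turn about the tool's z in units of 5 degrees (1.0 is 5 degrees). In form: [[grip, [tx, ty, tz], roll], ...]. A call has 1 to 12 rows; each row is the pose to reach, as a shift and turn from the pose commanded when the call began, along the tool's axes at that moment; what a row does not reach only later rows make up. A row lasts 1/10 s, in which the tool goes at most 50 mm and 8.59 degrees, less where a joint would pass 70% of its speed; a pose out of reach is approached as far as the arm can. A call with a gripper value outside its range is refused whole. The fingers move at their own pace and stop on an object; FORCE is the grip in N (left out, the last holds). Time passes only in rows, so rows that repeat a pose let the fingers close. It gives the time, the measured TCP pose, the force, the opening and the grip force at its end, in the units of the state.
- manip.read_state(): the state, without advancing time (a new reading comes with each control period).
- manip.camera(name): name is "scene" or "top" or "wrist"; returns the picture (480x640x3 uint8, red, green, blue); there is no depth.
- manip.camera_params(name): a dict with "fovy" (degrees; the focal length in pixels is half the picture's height over the tangent of half this angle, whatever the lens; pixels are square), "cx", "cy" (the principal point, pixels), "origin" and "attitude" of the camera in the world. Camera axes: x right, y down, z forward; pixel columns grow to the right and rows downward; lengths in mm; the calibration is good to about 2 mm. A picture is of the moment at which its call begins: read the wrist's pose just before it. camera_params takes no time and is no camera call; for the wrist camera it gives the pose at the moment of the call.
- manip.sign_off(): hands the job in; it is judged then, once.
The state is a dict: "clock": time; "joints": joint angles; "qd": joint speeds; "effort": joint torques, N m; "eef_pos": TCP position; "eef_rot": TCP orientation; "wrist_force": force on the tool from outside, world axes, zero at the start; "moment": the same for the moment, N m; "finger_gap": finger opening in mm; "finger_force": force on a finger pad.
Only numpy, scipy, OpenCV 4.12 (cv2) and the standard library are available. Lean on these libraries where they do the work, as an engineer would, in place of code of your own. Each camera call takes 0.05 s, during which the arm holds its last target. There are 200 camera calls.

## Working session

There is one attempt and no reset: what is moved stays moved. The work goes in short steps, Python scripts to look and compute and a shell command to move; the robot and the scene stay as the last step left them, time stands still between calls to the robot, and variables do not carry over. Pictures are saved under pics/ and viewed, at most 10 in all, crops included, and the job is handed in when it is done.

```bash
mkdir -p pics; python3 - <<'E'
from cell import manip
import cv2
print(manip.tip_reach, manip.read_state())
for n in("scene","top"):
    print(n,manip.camera_params(n)); cv2.imwrite(f"pics/{n}0.png",manip.camera(n)[:,:,::-1])
E
```

```text
14.0 {'clock': 0.0, 'joints': array([ 1.27141834e+00,  3.00476987e-01,  1.52158162e+00,  5.81198095e-06,
        1.32072666e+00, -6.66272559e-02]), 'qd': array([-0.00205335, -0.00138743,  0.00147318, -0.00010695,  0.0021549 ,
        0.00026694]), 'effort': array([-1.68480554e-03, -5.31812561e+01, -3.52721214e+01,  7.07562268e-02,
        2.46234139e-02, -1.05894815e-04]), 'eef_pos': array([126.80119642, 534.92260021, 218.88287148]), 'eef_rot': array([-3.14040306e+00, -8.50187676e-05,  2.90884043e+00]), 'wrist_force': array([-0.78475048,  0.03333472, -0.05911204]), 'moment': array([ 0.04436303, -0.00983102,  0.00430682]), 'finger_force': 0.0, 'finger_gap': 94.69539883918615}
scene {'fovy': 49.40111683308399, 'cx': 319.7202299884202, 'cy': 228.9549468183828, 'origin': array([-604.6190475 , -219.09905651,  914.02699741]), 'attitude': array([-2.16219438, -0.0206769 , -1.24393208])}
top {'fovy': 54.35506990608208, 'cx': 317.35583018778976, 'cy': 245.6703232578442, 'origin': array([ 433.87798545,  135.96357177, 1319.12320012]), 'attitude': array([-3.04647974,  0.02023863, -1.59774489])}
```

View pics/top0.png

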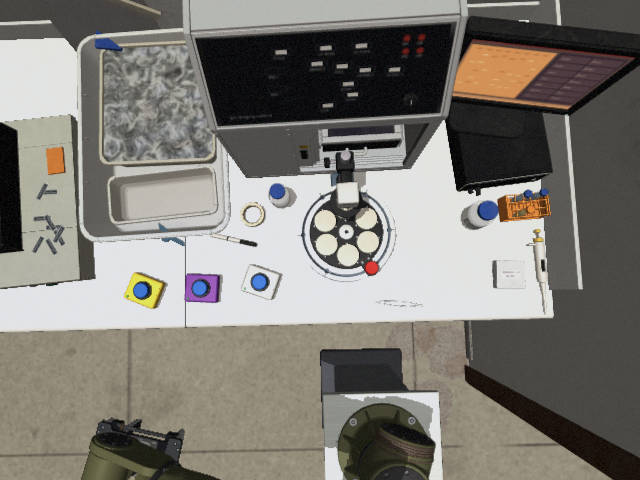

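View pics/scene0.png

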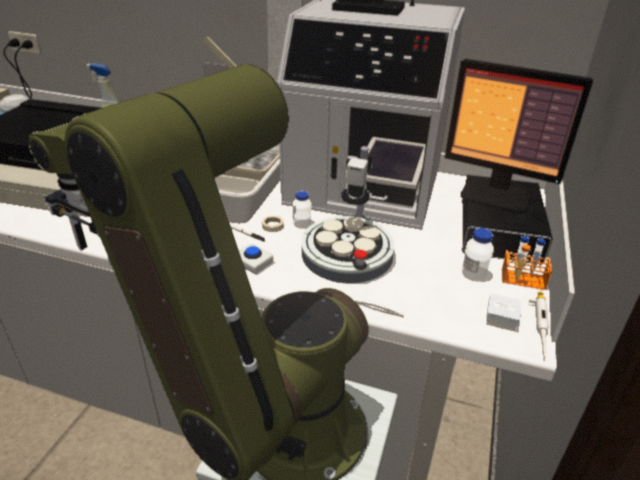

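Top view: the red plunger is at (372,268) and the table axis at about (347,232). There are three lookalike releases: light grey box (260,282), purple (201,288) and yellow (142,290). Blue bottle caps at (278,188) and (487,210) could also confuse. The grey one fits the description. Next I measure and check with a close crop.

```bash
cat > h.py <<'E'
import numpy as np, cv2
from scipy.spatial.transform import Rotation as Ro
from scipy.optimize import least_squares
def cast(p,u,v,z):
    f=240/np.tan(np.radians(p["fovy"])/2)
    d=Ro.from_euler("xyz",p["attitude"]).apply([(u-p["cx"])/f,(v-p["cy"])/f,1]); o=p["origin"]
    return o+d*(z-o[2])/d[2]
def blobs(m,lo=20):
    c,_=cv2.findContours(m.astype(np.uint8),cv2.RETR_EXTERNAL,cv2.CHAIN_APPROX_NONE)
    return [(cv2.minEnclosingCircle(k)[0],cv2.moments(k),cv2.contourArea(k)) for k in c if cv2.contourArea(k)>lo]
def cents(m,lo=20): return [(M["m10"]/M["m00"],M["m01"]/M["m00"],a) for _,M,a in blobs(m,lo)]
E
python3 - <<'E'
from h import *; from cell import manip
im=cv2.imread("pics/top0.png"); p=manip.camera_params("top"); h=cv2.cvtColor(im,cv2.COLOR_BGR2HSV); H,S,V=cv2.split(h)
roi=np.zeros(H.shape,bool); roi[175:310,120:420]=1
red=((H<8)|(H>172))&(S>150)&(V>100)&roi
for u,v,a in cents(red): print("red",u,v,a,cast(p,u,v,92))
blue=(H>100)&(H<125)&(S>120)&(V>60)&roi
for u,v,a in cents(blue): print("blue",u,v,a,cast(p,u,v,46))
cream=(H>12)&(H<40)&(S>15)&(S<110)&(V>150)&roi; cream[:, :300]=0
C=[]
for u,v,a in cents(cream,150): 
    q=cast(p,u,v,72); print("cream",u,v,a,q)
    if 280<a<600: C.append(q[:2])
C=np.array(C); r=least_squares(lambda t:np.hypot(*(C-t).T)-64,C.mean(0)); print("axis",r.x,r.fun,np.degrees(np.arctan2(*(C-r.x).T[::-1])))
c=np.hstack([im[160:310,110:310],im[160:310,270:470]]); cv2.imwrite("pics/crop.png",cv2.resize(c,None,fx=2,fy=2,interpolation=2))
E
```

```text
red 371.0245901639344 267.32650273224044 122.0 [490.56098055  18.59341727  92.        ]
blue 140.6251298026999 290.0301142263759 160.5 [448.22613923 644.60009964  46.        ]
blue 199.29219409282697 287.7025316455696 158.0 [450.20258992 483.46216494  46.        ]
blue 259.0691823899371 281.6635220125786 159.0 [462.16030975 319.81027076  46.        ]
blue 276.6876379690949 190.82008830022073 151.0 [711.97230007 267.06222746  46.        ]
cream 348.15157004830917 253.16183574879224 276.0 [531.03018956  76.23436089  72.        ]
cream 327.26566416040095 242.5532581453634 266.0 [561.14083971 131.20055867  72.        ]
cream 367.4926253687316 241.47443461160273 339.0 [560.91911086  23.49432902  72.        ]
cream 325.21294810058856 219.98983413590153 311.5 [622.37268824 134.95747566  72.        ]
cream 367.0849420849421 219.3056628056628 259.0 [620.85193557  22.3638646   72.        ]
axis [597.5760413   75.95640532] [4.12114787e-13 4.40536496e-13] [-124.94323128   67.20422492]
```

View pics/crop.png

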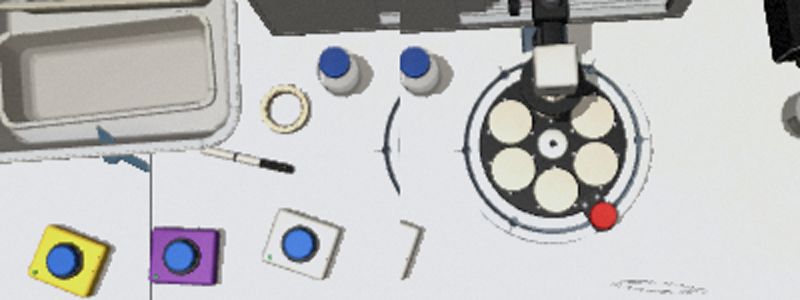

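Crop: the light grey box with the blue button (crop 298,245; picture 259,282) is the real release, and the yellow and purple ones are decoys. The red head is at crop (603,215). The table axis comes out at about (593,77.5) and the stand's yaw is near 0. The plunger is at (490.5,18.6), and the release at (462,320).

```bash
python3 -m creep '[[-1,[-23.6,-21,3],-1.3],[-1,[-23.6,-21,3],-2.67],[-1,[-23.6,-21,3],-2.67],[-1,[-23.6,-21,3],-2.67],[-1,[-23.6,-21,3],-2.67],[-1,[-23.6,-21,3],-2.67],[-1,[-23.6,-21,3],-2.67],[-1,[-23.6,-21,3],-2.67],[-1,[-23.6,-21,3],-2.67]]' 20
```

```text
clock: 1.0
eef_pos: [307.9, 276.7, 189.5]
eef_rot: [3.142, -0.0, 3.141]
wrist_force: [-1.0, 0.5, -0.3]
finger_gap: 25.2
finger_force: 0.0
```

```bash
python3 -m creep '[[-1,[-18.2,-25.8,2],0],[-1,[-18.2,-25.8,2],0],[-1,[-18.2,-25.8,2],0],[-1,[-18.2,-25.8,2],0],[-1,[-18.2,-25.8,2],0],[-1,[-18.2,-25.8,2],0],[-1,[-18.2,-25.8,2],0],[-1,[-18.2,-25.8,2],0],[-1,[-18.2,-25.8,2],0]]'
python3 - <<'E'
from h import *; from cell import manip
p=manip.camera_params("wrist"); print(p,manip.read_state()["eef_pos"],manip.read_state()["finger_gap"]); im=manip.camera("wrist")[:,:,::-1].copy(); cv2.imwrite("pics/w1.png",im)
H,S,V=cv2.split(cv2.cvtColor(im,cv2.COLOR_BGR2HSV))
for u,v,a in cents(((H<8)|(H>172))&(S>150)&(V>80),200): print("red",u,v,a,cast(p,u,v,92))
for u,v,a in cents((H>12)&(H<40)&(S>15)&(S<110)&(V>150),2000): print("cream",u,v,a,cast(p,u,v,72))
E
```

```text
clock: 1.9
eef_pos: [489.6, 20.0, 169.3]
eef_rot: [3.141, -0.001, -3.14]
wrist_force: [-0.2, 0.3, -0.3]
finger_gap: 0.5
finger_force: 0.0
{'fovy': 65.60456697488712, 'cx': 318.4911190063672, 'cy': 236.1179431872838, 'origin': array([412.07481049,  19.67282742, 334.38280525]), 'attitude': array([ 2.87129501e+00, -5.03679080e-04,  1.57223807e+00])} [489.64015225  19.97617127 169.2704482 ] 0.49246940209578727
red 318.7277068410672 251.82476902314957 1605.5 [490.37228313  20.06948528  92.        ]
cream 467.6723925299506 325.4500968992248 3784.0 [557.24304311 136.88394448  72.        ]
cream 402.7072123640527 290.1883705399733 3494.0 [527.44071408  84.1366913   72.        ]
```

View pics/w1.png

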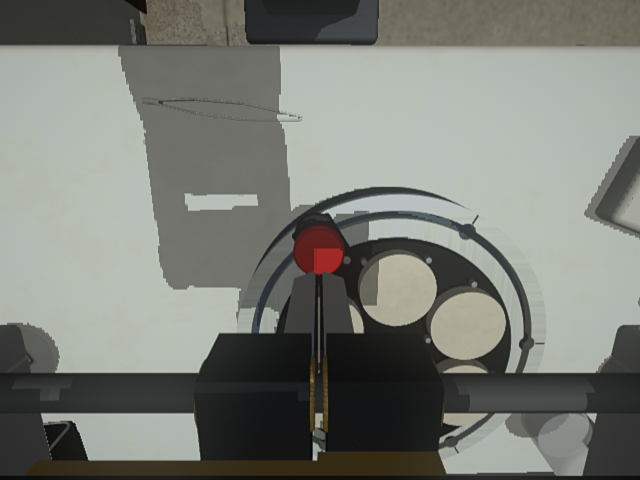

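The wrist view shows the red head at (319,252), just ahead of the closed fingers, with the dishes to its right. The dish masks were cut short by shading, so I'll refine the axis from the black disc and fuller dish masks.

```bash
python3 - <<'E'
from h import *; from cell import manip
im=cv2.imread("pics/top0.png"); p=manip.camera_params("top"); H,S,V=cv2.split(cv2.cvtColor(im,cv2.COLOR_BGR2HSV))
m=(V>100); m[:195]=0; m[275:]=0; m[:,:300]=0; m[:,395:]=0
n,l,st,ce=cv2.connectedComponentsWithStats(m.astype(np.uint8),connectivity=4)
C=[]
for s,c in zip(st[1:],ce[1:]):
    if 150<s[4]<600: q=cast(p,*c,72.5); print(c,s,q); C.append(q[:2]); 
C=np.array([c for c in C if c[0]<640 and not(c[0]<500 and c[1]<35)])
r=least_squares(lambda t:np.hypot(*(C-t).T)-64,[593,77]); a=np.degrees(np.arctan2(*(C-r.x).T[::-1])); print("axis",r.x,r.fun,a)
red=np.array([490.5,19.2]); d=red-r.x; print(np.hypot(*d),np.degrees(np.arctan2(d[1],d[0]))%360)
dark=(V<60)&(H>=0); dark[:215]=0; dark[275:]=0;dark[:,:306]=0;dark[:,392:]=0
k=max(cv2.findContours(dark.astype(np.uint8),0,1)[0],key=cv2.contourArea).reshape(-1,2)
Q=np.array([cast(p,u,v,58)[:2] for u,v in k]); 
r=least_squares(lambda t:np.hypot(*(Q-t).T)-100,[593,77],loss="soft_l1",f_scale=2); print("disc",r.x,np.median(abs(r.fun)))
E
```

```text
[347.2        198.81052632] [336 195  23   9 190] [678.27841372  73.93637327  72.5       ]
[366.06860158 218.41952507] [355 208  23  22 379] [623.26372208  25.04648896  72.5       ]
[324.50253807 220.57360406] [314 209  23  23 394] [620.76787817 136.91486128  72.5       ]
[345.74719101 231.47752809] [339 224  15  16 178] [589.52003245  80.76416469  72.5       ]
[367.37346437 241.6019656 ] [356 231  24  24 407] [560.53453816  23.8702609   72.5       ]
[326.         244.30693069] [314 234  24  24 404] [556.4671956  134.72815253  72.5       ]
[347.51589242 254.92176039] [337 243  22  24 409] [526.32727378  78.11010881  72.5       ]
axis [611.69332616  80.21383754] [ -7.6323638   -6.57741222 -41.81987795  12.10400921  13.59984559
  21.39197019] [ -78.154891     80.90737007  178.57824681 -132.23879103  135.3716356
 -178.5883102 ]
135.68533699825687 206.72261371382945
disc [510.71708106  90.33732464] 23.45367523598199
```

Axis is about (590.2,80), with stand yaw about +1.6°, so the plunger is at about (490,18.6). The next hole puts it at about (486.4,136). I'll descend to just above the head first.

```bash
python3 -m creep '[[-1,[0,-0.1,3],0],[-1,[0,-0.1,5.5],0],[-1,[0,-0.1,5.9],0],[-1,[0,-0.1,5.9],0],[-1,[0,-0.1,5.9],0]]'; python3 -m creep '[[-1,[0,0,0.4],0],[-1,[0,0,0.6],0],[-1,[0,0,0.8],0],[-1,[0,0,0.9],0],[-1,[0,0,0.9],0]]'
```

```text
clock: 2.45
eef_pos: [490.6, 18.0, 111.8]
eef_rot: [-3.142, 0.002, -3.141]
wrist_force: [0.2, -0.0, 0.5]
finger_gap: 0.1
finger_force: 0.0
clock: 2.95
eef_pos: [490.5, 17.4, 101.8]
eef_rot: [3.141, 0.001, -3.142]
wrist_force: [-0.8, 0.7, 6.2]
finger_gap: 0.5
finger_force: 2.9
```

```bash
python3 -m creep '[[-1,[0,0.05,0.3],0],[-1,[0,0.1,0.5],0],[-1,[0,0.1,0.57],0],[-1,[0,0.1,0.57],0],[-1,[0,0.1,0.57],0]]'; python3 - <<'E'
import numpy as np
a=np.array([590.2,80.]);p0=np.array([490.2,18.4])
# rows from start: rotate cw
for d in range(3,61,3):
    t=np.radians(-d);R=np.array([[np.cos(t),-np.sin(t)],[np.sin(t),np.cos(t)]]);q=a+R@(p0-a)-p0;print(d,np.round([-q[0]/10,q[1]/10],2))
E
```

```text
clock: 3.45
eef_pos: [490.2, 18.1, 96.2]
eef_rot: [-3.141, 0.0, -3.142]
wrist_force: [-2.8, -1.6, 8.8]
finger_gap: 0.6
finger_force: 4.3
3 [0.31 0.53]
6 [0.59 1.08]
9 [0.84 1.64]
12 [1.06 2.21]
15 [1.25 2.8 ]
18 [1.41 3.39]
21 [1.54 3.99]
24 [1.64 4.6 ]
27 [1.71 5.21]
30 [1.74 5.83]
33 [1.74 6.44]
36 [1.71 7.05]
39 [1.65 7.67]
42 [1.55 8.27]
45 [1.43 8.88]
48 [1.27 9.47]
51 [ 1.08 10.05]
54 [ 0.86 10.63]
57 [ 0.61 11.19]
60 [ 0.33 11.74]
```

```bash
python3 -m creep '[[-1,[0.2,0.3,0.02],0],[-1,[0.31,0.53,0.02],0],[-1,[0.59,1.08,0.02],0],[-1,[0.84,1.64,0.02],0],[-1,[1.06,2.21,0.02],0],[-1,[1.25,2.8,0.02],0],[-1,[1.41,3.39,0.02],0],[-1,[1.54,3.99,0.02],0],[-1,[1.64,4.6,0.02],0],[-1,[1.71,5.21,0.02],0],[-1,[1.74,5.83,0.02],0],[-1,[1.74,5.83,0.02],0]]'
python3 - <<'E'
from h import *; from cell import manip
a=cv2.hconcat([manip.camera("top")[170:320,240:460],manip.camera("wrist")[160:310,210:430]])[:,:,::-1]
cv2.imwrite("pics/t2.png",cv2.resize(a,None,fx=1.8,fy=1.8,interpolation=2))
E
```

```text
clock: 4.65
eef_pos: [473.2, 77.2, 96.3]
eef_rot: [3.141, 0.001, -3.141]
wrist_force: [-1.1, 1.1, 7.8]
finger_gap: 0.2
finger_force: 4.3
```

View pics/t2.png

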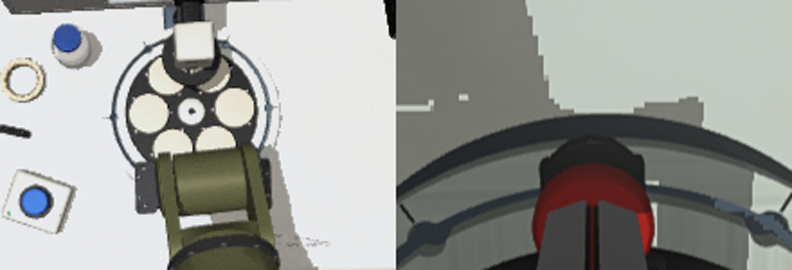

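```bash
python3 -m creep '[[-1,[0,0.61,0],0],[-1,[-0.03,1.22,0],0],[-1,[-0.09,1.84,0],0],[-1,[-0.19,2.44,0],0],[-1,[-0.31,3.05,0],0],[-1,[-0.47,3.64,0],0],[-1,[-0.66,4.22,0],0],[-1,[-0.88,4.8,0],0],[-1,[-1.13,5.36,0],0],[-1,[-1.32,5.73,0],0],[-1,[-1.41,5.91,0],0],[-1,[-1.41,5.91,0],0]]'; python3 -m creep '[[-1,[0,0,-0.15],0],[-1,[0,0,-0.25],0],[-1,[0,0,-0.4],0],[-1,[0,0,-0.48],0],[-1,[0,0,-0.48],0]]'
```

```text
clock: 5.95
eef_pos: [487.4, 136.1, 96.2]
eef_rot: [3.141, 0.001, -3.141]
wrist_force: [-1.1, 0.4, 8.7]
finger_gap: 0.6
finger_force: 4.3
clock: 6.45
eef_pos: [487.3, 135.9, 101.0]
eef_rot: [3.141, 0.002, -3.142]
wrist_force: [0.5, 0.6, 5.6]
finger_gap: 0.2
finger_force: 2.6
```

The head still pushes 5.6 N at 87 mm, so the pin has risen into the hole. I'll lift clear and check.

```bash
python3 -m creep '[[-1,[0,0,-0.3],0],[-1,[0,0,-0.4],0],[-1,[0,0,-0.4],0]]'; python3 -m creep '[[-1,[0,0,-3],0],[-1,[0,0,-6],0],[-1,[1,4,-8.5],0],[-1,[2,8,-8.5],0],[-1,[2,12,-8.5],0],[-1,[2,14,-8.5],0],[-1,[2,14,-8.5],0]]'
python3 - <<'E'
from h import *; from cell import manip
t=manip.camera("top"); p=manip.camera_params("wrist"); print(manip.read_state()["eef_pos"]); im=manip.camera("wrist")[:,:,::-1].copy()
H,S,V=cv2.split(cv2.cvtColor(im,cv2.COLOR_BGR2HSV))
for u,v,a in cents(((H<8)|(H>172))&(S>150)&(V>80),200): print("red",u,v,a,cast(p,u,v,92))
for u,v,a in cents((H>100)&(H<125)&(S>120)&(V>60),200): print("blue",u,v,a,cast(p,u,v,46))
a=cv2.resize(t[170:320,230:410],(400,333))[:,:,::-1]
cv2.imwrite("pics/t3.png",cv2.hconcat([a,cv2.resize(im,(400,300))[:,:].copy() if 0 else cv2.copyMakeBorder(cv2.resize(im,(400,300)),0,33,0,0,0)]))
E
```

```text
clock: 6.75
eef_pos: [487.3, 136.3, 105.2]
eef_rot: [3.141, 0.002, -3.141]
wrist_force: [0.7, 3.5, 6.1]
finger_gap: 0.6
finger_force: 3.5
clock: 7.45
eef_pos: [466.2, 277.6, 188.9]
eef_rot: [-3.141, -0.001, -3.139]
wrist_force: [0.5, 0.3, -0.2]
finger_gap: 0.6
finger_force: 0.0
[466.34175501 276.26353394 188.89475204]
red 132.31724820588963 268.3518930957684 1347.0 [486.66254939 136.86930604  92.        ]
blue 373.4018846432639 222.39991715853782 1609.5 [461.87216888 322.7422445   46.        ]
blue 566.7733450669796 208.70010755842378 1704.5 [449.68848464 484.8391643   46.        ]
```

View pics/t3.png

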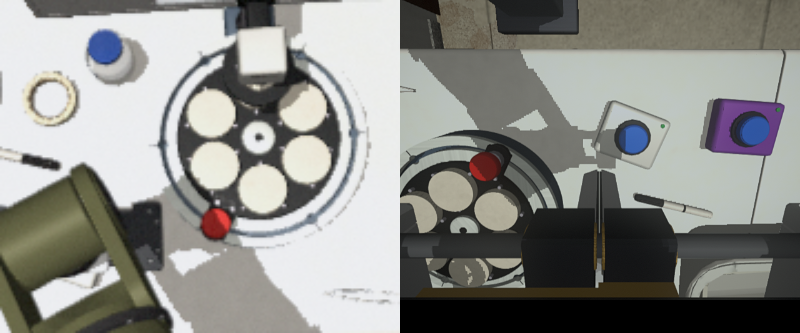

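The top view shows the lever and red head at the lower left, now in the next hole: (486.7,136.9) against an expected (486.4,136). Another dish is under the ring light. The head stayed in contact up to 91 mm, so the plunger is up and the table locked. The wrist view shows the grey-box release at (373,222), position (462,322).

```bash
python3 -m creep '[[-1,[0.4,4.5,0],0],[-1,[0.4,4.5,4],0],[-1,[0.4,4.5,8],0],[-1,[0.4,4.5,11],0],[-1,[0.4,4.5,12.4],0],[-1,[0.4,4.5,12.4],0]]'; python3 -m creep '[[-1,[0,0,0.3],0],[-1,[0,0,0.6],0],[-1,[0,0,0.8],0],[-1,[0,0,0.9],0],[-1,[0,0,0.9],0]]'
```

```text
clock: 8.15
eef_pos: [462.5, 319.6, 64.2]
eef_rot: [-3.14, -0.002, 3.141]
wrist_force: [0.7, -0.4, 0.3]
finger_gap: 0.5
finger_force: 0.0
clock: 8.65
eef_pos: [463.4, 321.0, 57.1]
eef_rot: [3.141, 0.002, -3.141]
wrist_force: [3.0, -0.5, 3.0]
finger_gap: 0.6
finger_force: 1.9
```

```bash
python3 -m creep '[[-1,[0,0,0.2],0],[-1,[0,0,0.3],0],[-1,[0,0,0.36],0],[-1,[0,0,0.4],0],[-1,[0,0,0.4],0],[-1,[0,0,0.4],0]]'
```

```text
clock: 9.25
eef_pos: [463.6, 321.1, 54.1]
eef_rot: [3.141, 0.002, -3.141]
wrist_force: [-0.6, -2.7, 20.4]
finger_gap: 0.6
finger_force: 10.0
```

20 N is well above the 5.5 N spring, so the release is on its stop, fully pressed. Retract.

```bash
python3 -m creep '[[-1,[0,0,-0.6],0],[-1,[0,0,-3],0],[-1,[0,0,-7],0],[-1,[0,0,-12],0],[-1,[3,4,-15],0],[-1,[6,8,-15],0],[-1,[9,12,-15],0],[-1,[10,14,-15],0],[-1,[10,14,-15],0],[-1,[10,14,-15],0]]'
python3 - <<'E'
from h import *; from cell import manip
t=manip.camera("top")[:,:,::-1]; cv2.imwrite("pics/t4.png",cv2.resize(t[150:330,120:560],(800,327)))
E
```

```text
clock: 10.25
eef_pos: [362.2, 460.7, 201.6]
eef_rot: [-3.14, -0.001, -3.14]
wrist_force: [-0.1, -0.7, -0.3]
finger_gap: 0.4
finger_force: 0.0
```

View pics/t4.png

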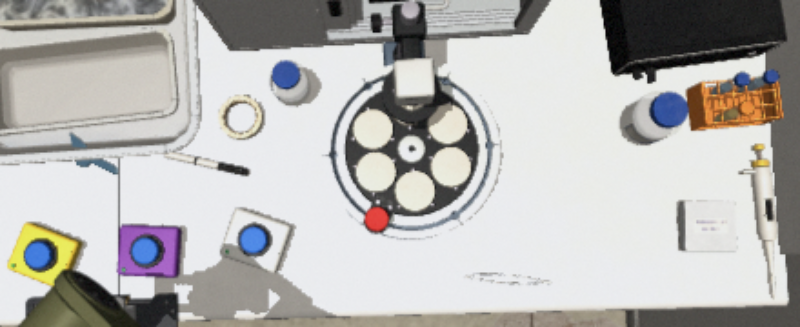

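The lever is in the next hole (red head at crop 376,219), the dishes are in their places, the other things on the bench haven't moved, and the hand is clear.

```bash
python3 -c "from cell import manip; print(manip.sign_off())"
```

```text
the job is handed in; nothing more can be done
None
```

I swung the table one station clockwise until the plunger sprang up into the next hole, then pressed the blue camera release onto its stop, took the hand clear and handed the job in at about 10 s.

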